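# Load the drilling jig: feed the board under the bridge and latch it

### The job

Load the wooden drilling jig with the shorter of the two redwood boards. First lift out the hand plane that was parked in the jig's channel and stand it upright on its sole on the bench, clear of the jig; then lay the short board flat in the channel and slide it lengthwise under the bridge until its end is against the end stop, and swing the wooden latch fully shut across the channel behind the board. Leave the longer board, the roll of masking tape and the screw tin where they are.

Things in the scene. Friction and masses are not known exactly. Their poses are not given: they have to be found in the camera images.
- jig: Fixed plywood drilling jig, base 345 x 110 mm, 18 mm thick. Origin on the bench, under the channel's middle at the bridge's mouth; x = feed direction along the channel, y to its left, z up. Base: x -215 to +130 mm, y +-55. The channel floor is the base's top, z = 18. The short board is home with its origin at x = +15 and its tail at x = -60.
- channel (a point): Point on the channel floor, mid-width, at jig x = -100 mm (z = 18), where the board can be laid before feeding. The guide strips either side are 14 mm wide, 10 mm high (tops z = 28 mm): 60 mm apart from jig x = -60 to +110, flaring from there to 72 mm apart at the open infeed end, x = -210.
- bridge (a point): Middle of the top of the fixed wooden bridge, jig x = +25, z = 71 mm. The bridge covers jig x = 0 to 50 mm, y +-54; underside z = 53 mm (35 mm above the channel floor); its posts begin 31.5 mm either side of the middle. Two brass bushings and two bolt heads stand up to 5 mm above its top.
- stop (a point): Middle of the end stop's face at jig x = +90 mm, on the channel floor (z = 18 mm). The stop is 88 mm wide and 34 mm high above the floor.
- short_board: The shorter redwood board, 55 x 150 x 30 mm, about 0.14 kg, loose, lying flat on the bench. Origin at the centre of its underside; y along its 150 mm length, x across its 55 mm width, z up. Either end may lead.
- long_board: The longer redwood board, 65 x 230 x 28 mm, loose, not wanted: it stays where it is. It lies farther back than the short one. Origin at the centre of its underside, y along its length.
- plane: Small blue plane, 48 x 160 x 73 mm, 0.75 kg, on its sole in the channel's infeed half. Origin at the sole's centre; y along it, x across, z up. Grip its body at mid-length, where the cheeks (y = -30 to +30) are 49 mm apart outside and 33 mm high; the thin slanting blade between them reaches 68 mm above the sole. Wooden knobs at y = -54 (52 mm high) and y = +50 (73 mm high).
- clear_patch (a point): A clear patch of bench behind the jig, about 180 mm long (ahead of the robot) and 100 mm wide round this point on the bench top: one good place, but not the only one, to stand the plane, its length pointing away from the robot.
- tape_roll: Roll of masking tape lying flat, 82 mm across, 24 mm high, loose: leave it. Origin at the centre of its underside.
- screws: Grey screw tin, 64 mm across, 45 mm high, loose, at the back: leave it. Origin at the centre of its underside.
- latch (a joint): Angle of the wooden latch about its upright pivot, rad: 0 = fully shut, a firm limit (the arm lies straight across the channel, along the jig's -y); starts at 1.9 to 2.6, swung out beside the channel; opens to 2.8 at most; stays where it is left (about 1 N at the knob turns it). At angle q the arm points from the pivot along (-sin q, -cos q) in the jig's x, y.
- latch_pivot (a point): Point on the latch's pivot axis at the top of the arm: jig x = -73, y = +66, z = 42 mm. The arm is 18 mm wide, reaches 92 mm from the pivot and lies from z = 30 to 42 mm, above the guide strips; shut, its front face is 4 mm behind the tail of a board that is fully home.
- latch_knob (a point): Centre of the top of the latch's upright round wooden knob, z = 78 mm; the knob is 22 mm thick, 36 mm tall and stands on the arm 66 mm from the pivot axis; it can be pinched from above.

How it is judged (in metres and radians):
On the way, in this order (a step that is already met when the one before it is completed fails the run):
1. the plane stands on its sole on the bench, off the jig, let go (height (world z) of plane between -0.006 and 0.006 m and angle between plane's own z axis and vertical below 0.1 rad and linear speed of plane below 0.02 m/s and contact force between the fingers and plane below 0.1 N), for 0.2 s.
2. the short board lies in the channel, lengthwise and flat on the floor, before it is home (x of short_board in the frame of jig between -0.2 and 0.002 m and y of short_board in the frame of jig between -0.015 and 0.015 m and z of short_board in the frame of jig between 0.011 and 0.024 m and angle between the y axis of short_board and the x axis of jig, either way round below 0.2 rad and angle between short_board's own z axis and vertical below 0.1 rad), for 0.1 s.
3. the short board has gone under the bridge and is against the end stop (within 5 mm) (x of short_board in the frame of jig between 0.01 and 0.02 m and y of short_board in the frame of jig between -0.006 and 0.006 m and z of short_board in the frame of jig between 0.013 and 0.023 m and angle between the y axis of short_board and the x axis of jig, either way round below 0.06 rad and angle between short_board's own z axis and vertical below 0.06 rad), for 0.2 s.
4. the latch is shut behind the board (within 0.15 rad) (all of step 3 and value of joint latch below 0.15 rad), for 0.2 s.
At the end, for the whole second after the job is handed in: The short board lies flat in the channel under the bridge with its end within 5 mm of the end stop, the latch is shut behind it (within 0.15 rad), and the plane stands upright on its sole on the bench (its origin within 6 mm of the bench top, tilted less than 0.1 rad); board and plane are at rest (all of step 4 and height (world z) of plane between -0.006 and 0.006 m and angle between plane's own z axis and vertical below 0.1 rad and linear speed of each of short_board, plane below 0.02 m/s); the robot touches nothing.
It fails at once if the longer board is moved more than 30 mm (distance of long_board from where it was at the start of the episode above 0.03 m).
It fails at once if the masking roll is moved more than 30 mm (distance of tape_roll from where it was at the start of the episode above 0.03 m).
It fails at once if the screw tin is moved more than 30 mm (distance of screws from where it was at the start of the episode above 0.03 m).
It also fails if it takes over 69 s, if anything falls off the work surface, if the arm or the gripper's body presses on something with over 40 N, if the wrist force passes 120 N, or if a joint passes its speed limit or range.

### The arm

A 7-joint arm with a two-finger parallel gripper is mounted at the origin on the work surface; the furniture and walls round the work are solid. World frame = base frame: x ahead of the robot, y to its left, z up, the work surface at z = 0. Lengths are in mm, angles in rad, forces in N, time in s.
With the tool pointing down it reaches from about 400 to 875 mm from the base axis. Payload 19.3 kg.
Tool frame: the origin (TCP) lies at the very end of the fingers, on their centre line; the grasp point (between the pads) lies 19 mm behind it (grip_point_offset is the z of the grasp point in the tool frame, in mm); z points along the fingers, x is the direction in which the jaws open and shut, and the axes are right-handed (so a half turn about z gives the same grasp; the last joint's range is limited). The gripper opens to 85 mm and grips with 20 to 120 N. Pads are 22 mm wide; open, the fingers measure 114 mm over their backs; the gripper's body (76 mm by 85 mm) begins 54 mm behind the grasp point. The pads swing forward as they close: fully open they stand 13 mm farther back than shut.
Start: joints at [-1.183, 0.521, -0.036, 1.599, 0.021, 1.021, -0.113], TCP at [276.251, 560.625, 231.291] pointing down, gripper open.
Joint ranges: [-2.91, 2.91], [-0.3, 2.13], [-1.5, 1.42], [0.17, 2.43], [-1.26, 4.41], [0.16, 1.93], [-2.52, 2.52]. Speed limits (rad/s): [1.89, 1.89, 2.39, 2.39, 3.01, 3.01, 3.01].

### API

Orientations are given as a 3x3 rotation matrix whose columns are the frame's x, y, z axes.
In Python, from workcell import movep, movel, goto_joints, open_gripper, clamp, wait, inverse_kinematics, read_state, camera, PlanningError, finish_job, grip_point_offset gives the robot as it stands. Calls block until the motion is done:
- movep(position, orientation): joint-space move of the TCP to a pose.
- movel(position, frame=None, max_speed=150, guard=None): straight line of the TCP; frame=None keeps the orientation; max_speed is the mean speed in mm/s. With guard (N) it stops when the force on the tool has changed by that much, and returns True; else False.
- goto_joints(angles): joint-space move.
- open_gripper() and clamp(): open the fingers fully, or close them until they stop; the grip force is fixed at half the most.
- wait(seconds).
- inverse_kinematics(position, orientation): joint angles nearest the present ones, or None.
- read_state(): the state.
- camera(name): name is "scene" or "top" or "wrist"; returns a dict with "image" (384x512x3 uint8, blue, green, red), "range_z" (384x512 float32, mm along the optical axis (not along the pixel's ray), 0 where there is no reading), "fx", "fy", "cx", "cy" (pixels), "cam_to_world" (4x4, takes a point from camera to world coordinates). Camera axes: x right, y up, looking along -z (the intrinsics and any distortion apply to the point x, -y, -z); pixel columns grow to the right and rows downward; lengths in mm; the calibration is good to about 2 mm. A picture is of the moment at which its call begins.
A pose or a line that the arm cannot do raises PlanningError and nothing moves.
- finish_job(): hands the job in, once; it reports no verdict.
The state is a dict: "time": time; "qpos": joint angles; "qvel": joint speeds; "joint_efforts": joint torques, N m; "eef_pos": TCP position; "tool_rot": TCP orientation; "ft_force": force on the tool from outside, world axes, zero at the start; "torque": the same for the moment, N m; "finger_gap": finger opening in mm.
Only numpy, scipy, OpenCV 4.12 (cv2) and the standard library are available. Lean on these libraries where they do the work, as an engineer would, in place of code of your own. Each camera call takes 0.05 s, during which the arm holds its last target. There are 200 camera calls.

## Working session

There is one attempt and no reset: what is moved stays moved. The work goes in short steps, each a Python script; the robot and the scene stay as the last script left them, time stands still between calls to the robot, and variables do not carry over. Pictures are saved under pics/ and viewed, about 8 in all and at most 12, crops included, and the job is handed in when it is done.

```bash
ls; mkdir -p pics
cat > h.py <<'E'
import numpy as np, cv2
from workcell import *
def cloud(c):
    z=c["range_z"].astype(float); v,u=np.mgrid[:z.shape[0],:z.shape[1]]
    P=np.stack([(u-c["cx"])/c["fx"]*z,-(v-c["cy"])/c["fy"]*z,-z,np.ones_like(z)],-1)
    W=(P@np.array(c["cam_to_world"]).T)[...,:3]; W[z==0]=np.nan
    return W
def snap(name,tag):
    c=camera(name); cv2.imwrite(f"pics/{tag}.png",c["image"]); np.savez(f"pics/{tag}.npz",**c); return c
def R(yaw):  # tool down, tool x (jaw axis) at yaw in world
    c,s=np.cos(yaw),np.sin(yaw); return np.array([[c,s,0],[s,-c,0],[0,0,-1.]])
E
python3 - <<'E'
from h import *
s=read_state();print(s["time"],s["tool_rot"],grip_point_offset,s["finger_gap"])
a=snap("top","top0");b=snap("scene","scene0")
for c in(a,b):print(c["fx"],c["cx"],c["cy"],np.round(c["cam_to_world"],3).tolist(),[k for k in c],(c["range_z"]==0).mean())
cv2.imwrite("pics/both.png",cv2.resize(np.vstack([a["image"]]),(800,600)))
E
```

```text
pics
0.0 [[ 4.41992301e-01  8.97018760e-01 -3.86970854e-04]
 [ 8.97018208e-01 -4.41992461e-01 -9.99850025e-04]
 [-1.06792243e-03  9.48061113e-05 -9.99999425e-01]] -18.700000000000003 85.54037117030047
435.41047739106295 253.96122616634685 187.6374816661705 [[0.027, 0.995, -0.096, 416.292], [-1.0, 0.025, -0.015, -35.781], [-0.012, 0.097, 0.995, 1621.924], [0.0, 0.0, 0.0, 1.0]] ['image', 'range_z', 'fx', 'fy', 'cx', 'cy', 'cam_to_world'] 0.004038492838541667
355.15940306852553 258.0051112883426 189.82357147286893 [[0.831, 0.242, -0.501, 30.67], [-0.556, 0.379, -0.74, -845.718], [0.011, 0.893, 0.449, 560.326], [0.0, 0.0, 0.0, 1.0]] ['image', 'range_z', 'fx', 'fy', 'cx', 'cy', 'cam_to_world'] 0.005284627278645833
```

View pics/both.png

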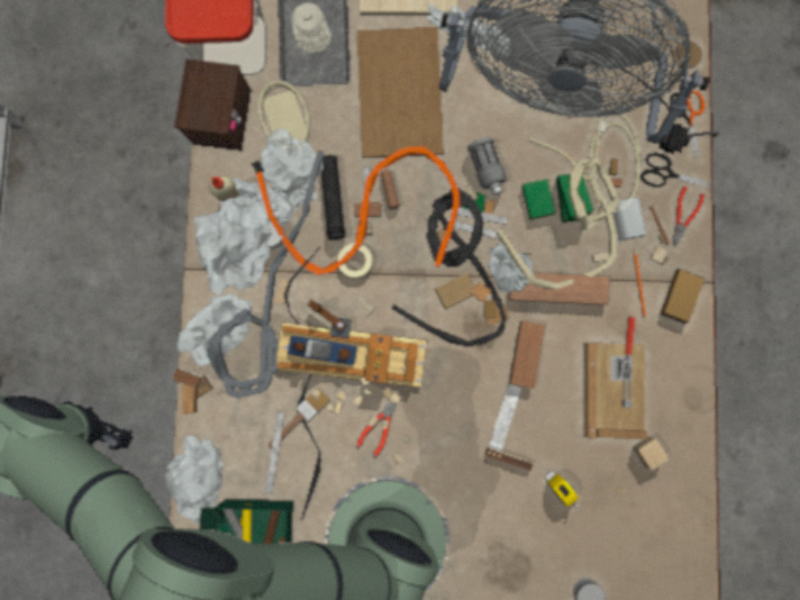

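View pics/scene0.png

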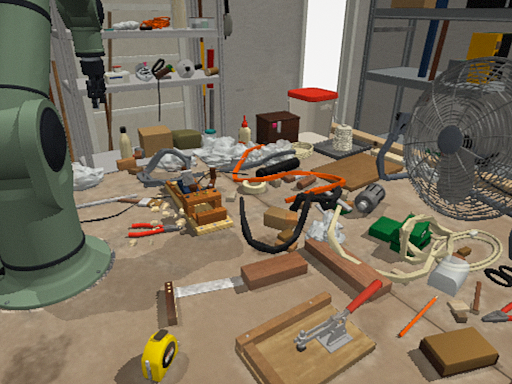

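Top view (800x600 picture): the jig is at about (350,355), feeding to the right (world -y), with the plane in its left half at (320,348) and the latch arm swung out at (325,315). The short board is at (527,355) beside a saw, the long board at (558,290) and the tape at (355,260). Next I take coarse coordinates and fit boxes.

Run:
```python
from h import *
c=dict(np.load("pics/top0.npz")); W=cloud(c)
def px(u,v): 
    return np.round(W[int(v*.64),int(u*.64)])
for n,u,v in [("jigTL",282,325),("jigBL",277,372),("jigTR",424,342),("jigBR",420,385),("bridge",380,358),("plane",320,348),("sb",527,355),("sbtop",530,323),("sbbot",525,385),("lb",558,290),("tape",355,245),("pivot",342,325),("knob",318,308),("saw",508,410),("bench",450,430),("patch",400,290),("patch2",260,300)]: print(n,px(u,v))
# redwood-top heights: short board box
for nm,(u0,u1,v0,v1),(z0,z1) in [("sb",(505,550,315,395),(22,40)),("lb",(500,615,265,312),(20,40))]:
    S=W[int(v0*.64):int(v1*.64),int(u0*.64):int(u1*.64)].reshape(-1,3); S=S[(S[:,2]>z0)&(S[:,2]<z1)]
    r=cv2.minAreaRect(S[:,:2].astype(np.float32)); print(nm,r,np.median(S[:,2]))
```

```text
jigTL [489. 258.  23.]
jigBL [378. 269.  -2.]
jigTR [461. -77.  16.]
jigBR [359. -69.  19.]
bridge [418.  22.  73.]
plane [439. 162.  69.]
sb [ 434. -318.   29.]
sbtop [ 511. -324.   32.]
sbbot [ 366. -314.   29.]
lb [ 590. -390.   27.]
tape [684.  90.  37.]
pivot [491. 116.  49.]
knob [528. 168.  78.]
saw [ 305. -280.   -2.]
bench [ 254. -145.   -4.]
patch [584. -19.  -3.]
patch2 [549. 318.  -1.]
sb ((442.115478515625, -298.5777587890625), (93.9504165649414, 153.451171875), 80.64901733398438) 29.85729826556269
lb ((597.6721801757812, -381.18682861328125), (106.91301727294922, 260.39495849609375), 2.9035449028015137) 28.57563589884353
```

Run:
```python
from h import *
y=np.radians(-5)
movep([470,110,420],R(y)); a=snap("wrist","w0"); print(read_state()["time"],read_state()["qpos"])
cv2.imwrite("pics/w0b.png",cv2.resize(a["image"],(800,600)))
print(np.round(a["cam_to_world"],3).tolist(),a["fx"])
movel([520,80,420]); snap("wrist","w1"); print(read_state()["time"])
```

```text
2.05 [-0.74552826  0.13486355  0.45038378  1.68966831 -0.06001969  1.33160393
 -0.3696045 ]
[[0.996, 0.08, 0.027, 475.507], [-0.085, 0.95, 0.302, 189.596], [-0.001, -0.303, 0.953, 562.318], [0.0, 0.0, 0.0, 1.0]] 300.6610600190712
2.6417
```

View pics/w0b.png

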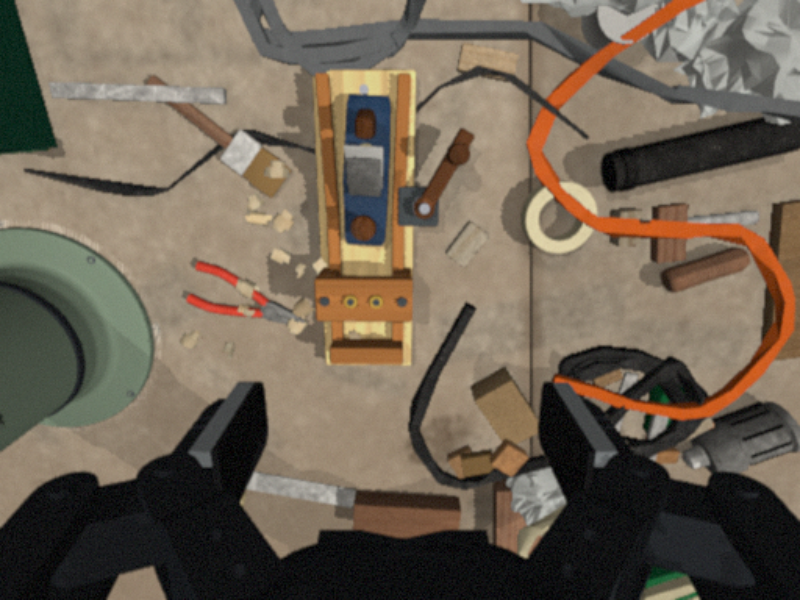

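Wrist view (800x600): the jig runs straight down. The plane is at (366,170), the bridge at (364,300), the stop at (366,350), the latch pivot at (424,208) and the knob at (458,150). The tape is at (560,218). The bench beyond the jig's end, around (360,430), looks free, as does the area behind the bridge around (500,280).

```bash
cat > fit.py <<'E'
from h import *
def rect(S): 
    S=S[~np.isnan(S).any(1)]; r=cv2.minAreaRect(S[:,:2].astype(np.float32)); return r
def trim(S,ang):  # oriented extents using robust percentiles, ang = yaw of axis a
    a=np.array([np.cos(ang),np.sin(ang)]);b=np.array([-a[1],a[0]])
    e=[np.percentile(S[:,:2]@q,[.7,99.3]) for q in(a,b)]
    return a*e[0].mean()+b*e[1].mean(),np.diff(e[0])[0],np.diff(e[1])[0]
def best(S,step=.002):
    # angle of smallest trimmed box, long axis
    A=np.arange(-np.pi/2,np.pi/2,step*5); f=lambda t:np.prod(trim(S,t)[1:])
    t=min(A,key=f); t=min(np.arange(t-.02,t+.02,step),key=f); c,l,w=trim(S,t)
    if l<w: t+=np.pi/2; l,w=w,l
    return c,t,l,w
E
python3 - <<'E'
from fit import *
for t in("w0","w1","top0"):
    W=cloud(dict(np.load(f"pics/{t}.npz"))).reshape(-1,3); W=W[~np.isnan(W).any(1)]
    def box(x0,x1,y0,y1,z0,z1): 
        m=(W[:,0]>x0)&(W[:,0]<x1)&(W[:,1]>y0)&(W[:,1]<y1)&(W[:,2]>z0)&(W[:,2]<z1); return W[m]
    print(t)
    B=box(340,500,-25,75,62,82); c,a,l,w=best(B); print(" bridge",c,np.degrees(a),l,w,np.median(B[:,2]))
    B=box(340,500,-100,275,9,82); B=B[(B[:,0]<480+.083*(B[:,1]-150))|(B[:,1]<60)]; c,a,l,w=best(B); print(" base",c,np.degrees(a),l,w)
    B=box(380,475,60,260,30,50);c,a,l,w=best(B);print(" planebody",c,np.degrees(a),l,w)
    B=box(485,600,100,220,64,90); print(" knob",len(B),np.median(B,0),np.ptp(B,0) if len(B) else 0)
    print(" bench z",np.median(box(340,500,-250,-110,-20,20)[:,2]))
    for n,b in [("patchA",(330,510,-230,-110)),("patchB",(520,680,-50,50)),("patchC",(500,600,-80,100))]:
        B=box(*b,-20,200); print(" ",n,len(B),np.percentile(B[:,2],[50,95,99,100]))
E
```

```text
w0
 bridge [418.01987982  32.63508787] 174.86671907392738 105.70496984524647 48.711425197783136 71.19778708111863
 base [424.65389412  94.84324061] 89.38141604040851 354.8285112887587 137.02376108031706
 planebody [431.42795576 164.45838612] 88.80845824527768 159.8545897389843 85.36416891187105
 knob 167 [529.0575089  177.86991854  78.02555   ] [20.85603053 20.04468489 16.33321685]
 bench z 0.19635453567332206
  patchA 4058 [ 0.23557787 17.02073547 25.08772639 28.23390445]
  patchB 3931 [ 0.20567559  2.65842306 40.48803352 43.15761442]
  patchC 4497 [ 0.49347119 35.65000091 40.40133976 43.15761442]
w1
 bridge [418.41709954  32.35969031] 174.75212751490122 106.43058889552736 49.19674158611717 71.20598030109281
 base [418.61196889  94.30435028] -88.16653505558136 356.47524694967757 142.95446668739402
 planebody [431.07753234 164.93021065] 89.725190717487 159.1034014512983 85.59533238440133
 knob 163 [529.9896728  177.58660159  78.20654094] [20.18076943 21.55374705  6.2396034 ]
 bench z 0.18088666990428237
  patchA 4209 [ 0.20647218 16.83914925 24.87729943 29.52735902]
  patchB 4115 [ 0.26039502  2.75377745 40.76426666 43.46377063]
  patchC 4718 [ 0.51241532 35.55230355 40.56605775 43.46377063]
top0
 bridge [418.56618101  29.07994535] -5.087654761611921 105.65142555652022 48.924666031429304 70.57600797918576
 base [418.14234588  91.09542505] 91.44406410287947 360.0651841122768 142.4988714423393
 planebody [429.85944873 154.85000004] 87.77713421404219 171.0225958227405 87.10087777707929
 knob 28 [530.469085   173.83875396  75.94090439] [18.17936882 18.07499183 13.56390078]
 bench z 0.2228249515768539
  patchA 1582 [ 0.4409898  17.12960287 25.71788718 31.96785965]
  patchB 1112 [-0.46565692  8.39186371 41.85994489 47.64215942]
  patchC 1276 [ 0.16716011 34.81130979 41.96866683 47.64215942]
```

```bash
cat >> fit.py <<'E'
JO=np.array([420.5,57.4,0]); JA=np.radians(-95.2)
def JR(): c,s=np.cos(JA),np.sin(JA); return np.array([[c,-s,0],[s,c,0],[0,0,1]])
def toJ(W): return (W-JO)@JR()
def toW(p): return JO+JR()@np.array(p,float)
E
python3 - <<'E'
from fit import *
for t in("w0","w1"):
    W=cloud(dict(np.load(f"pics/{t}.npz"))).reshape(-1,3); W=W[~np.isnan(W).any(1)]; J=toJ(W)
    S=lambda x0,x1,y0,y1,z0,z1:J[(J[:,0]>x0)&(J[:,0]<x1)&(J[:,1]>y0)&(J[:,1]<y1)&(J[:,2]>z0)&(J[:,2]<z1)]
    print(t)
    for x in range(-200,130,40):
        B=S(x-15,x+15,-75,60,14,32); T=S(x-15,x+15,-75,60,25,32); P=S(x-15,x+15,-32,32,31,80)
        f=lambda B,q=[2,98]:np.round(np.percentile(B[:,1],q),1) if len(B)>9 else None
        print(x,"base",f(B),"strips",f(T[T[:,1]<0]),f(T[T[:,1]>0]),"plane",f(P))
    P=S(-215,-10,-28,28,32,80); print("plane x",np.percentile(P[:,0],[1,99]),P[:,2].max())
    K=P[P[:,2]>60]; 
    for lo,hi in((-215,-150),(-150,-115),(-115,-75),(-75,-10)):
        K=P[(P[:,0]>lo)&(P[:,0]<hi)]; zt=np.percentile(K[:,2],97); K=K[K[:,2]>zt-8]; print(lo,hi,"top",zt,K.mean(0))
    A=W[(W[:,0]>330)&(W[:,0]<510)&(W[:,1]>-230)&(W[:,1]<-60)&(W[:,2]>4)]; print("A",A.min(0),A.max(0), len(A)); print(np.histogram2d(A[:,0],A[:,1],bins=[np.arange(330,511,30),np.arange(-230,-59,20)])[0].astype(int))
E
```

```text
w0
-200 base [-54.   52.6] strips [-58.3  -7.8] [ 6.8 49.2] plane [-14.2  24.9]
-160 base [-53.4  54.7] strips [-47.7 -34.2] [34.5 47.8] plane [-17.8  28.1]
-120 base [-53.6  53.5] strips [-45.8 -32.6] [32.7 46.5] plane [-19.8  26.5]
-80 base [-53.4  57.1] strips [-44.5 -31.3] [31.1 58.5] plane [-21.5  24.6]
-40 base [-53.4  54.5] strips [-43.9 -27.1] [ 8.1 57.5] plane [-23.   22.4]
0 base [-58.8  51.3] strips [-48.4 -30.9] [31.  46.9] plane [-30.9  31.9]
40 base [-74.  -67.6] strips None None plane [-30.6  31.9]
80 base [-53.   52.3] strips [-43.9  -3.6] [ 4.7 42.5] plane [-31.2  31.2]
120 base [-54.7  52.6] strips None None plane [-30.   31.5]
plane x [-185.42952895  -31.30880398] 79.99516527554744
-215 -150 top 74.99332850217318 [-166.20453986    7.70953254   73.93517483]
-150 -115 top 79.77248089550272 [-122.97112844    2.98781579   78.67185225]
-115 -75 top 77.65992918948578 [-109.53938462    3.09605652   74.47456467]
-75 -10 top 68.92401423790297 [-54.2114416    0.34512885  67.09560872]
A [ 354.02081043 -229.94173812    4.02172988] [509.91603943 -60.12762346  35.59579138] 821
[
[... 723 characters left out ...]
 [ 6.3 43.5] plane [-31.3  30.4]
120 base [-54.6  53.4] strips None None plane [-29.7  31.3]
plane x [-185.94168411  -30.86300338] 79.96011849654883
-215 -150 top 73.55880588621166 [-165.63123295    9.35653343   72.67297265]
-150 -115 top 79.61185738692922 [-123.15492193    6.6625104    78.23239243]
-115 -75 top 77.93355164249402 [-109.70294331    3.43443997   74.70114841]
-75 -10 top 68.85906924733554 [-53.93274888   0.98353769  66.84000828]
A [ 354.04528029 -229.88968551    4.04585116] [509.96461458 -60.00507253  36.39590468] 863
[[ 0  0  0  0  0  0  0  0]
 [ 0  0  0  0  0  0  0  0]
 [ 0  0  0  0  0  0  0 10]
 [ 0  0  0  0  0  0  0 17]
 [72 80 63 70 90 64 33 19]
 [35  0  0  0  2 21 58 89]]
```

Run:
```python
from fit import *
Ws=[]
for t in("w0","w1"):
    W=cloud(dict(np.load(f"pics/{t}.npz"))).reshape(-1,3); Ws.append(W[~np.isnan(W).any(1)])
W=np.vstack(Ws)
xs=np.arange(440,760,20); ys=np.arange(180,-121,-20)
print("y\\x",*[f"{x:4d}" for x in xs])
for y in ys:
    print(f"{y:4d}",*[f"{(np.percentile(b,97) if len(b)>3 else np.nan):4.0f}" for x in xs for b in [W[(abs(W[:,0]-x)<10)&(abs(W[:,1]-y)<10),2]]])
```

```text
y\x  440  460  480  500  520  540  560  580  600  620  640  660  680  700  720  740
 180   87   85   30    2   80   79    2    2    2   20   18   18   19    2    2    4
 160   78   67   30   43   77   78    2    2    3   24   24    2    2   44   46   45
 140  512  514  515   44   43    2    2    2    2   26   30   25    2   45   48   46
 120  509  507  512  512  504  504    2    2    2   26   34   36   26   38   41   35
 100  496  506  507  513  507  513  509  480   24   26    3   38   41   41   39   30
  80  492  491  500    2  494  501  500  505  493   26   25   25   41   43   45   46
  60   72   71   61    2   20   20  490  492    2   25   26   26   25    2   31   39
  40   76   75   71    2    2   18    2    2    2    2    2    2    2    2    3    2
  20   76   76   69    2    2    2    2    2    2    2    2    2    2    2    2    2
   0   73   73    3    2   41   42    2    2    2    2    2    2    2    2    2    2
 -20   29   30    2    2   41   42    2    2    2    2    2    2    2    2    2    2
 -40   53   53    2   37   39    2    2    2    2    2    2    2    2    1    2    2
 -60   54   52    2   36   37    2    2    2    2    2    2    2    2    2    2    2
 -80   19   19   33   35    2    2    2    2    2    2    2   13   21   34   40   42
-100    2    2   31   31    2    2   43   44   33    1   52   56   59   61   61   62
-120    2   25   28    2    2   43   44   44   44    2   55   69   63   71   74   75
```

Run:
```python
from fit import *
p=toW([-108,3.1,0]); Rg=R(np.radians(-9.2)); print(p)
movep([p[0],p[1],130],Rg)
print(movel([p[0],p[1],29.5],max_speed=90,guard=12),read_state()["eef_pos"])
clamp(); s=read_state(); print(s["time"],s["finger_gap"],s["ft_force"])
if 40<s["finger_gap"]<56:
    movel([p[0],p[1],150],max_speed=120); s=read_state(); print(s["time"],s["finger_gap"],s["ft_force"])
    snap("wrist","held");
```

```text
[433.3755603  164.67455405   0.        ]
False [433.61807766 164.79508305  29.89816096]
5.5667 47.144117698604276 [-2.31534496 -0.56041911 11.71905047]
6.7167 47.18989421192093 [ 0.47634632  1.17596002 -7.0115363 ]
```

Run:
```python
from fit import *
q=inverse_kinematics([645,-15,150],R(np.pi/2)); print(q)
movep([645,-15,150],R(np.pi/2))
s=read_state(); print(s["time"],s["finger_gap"],s["ft_force"])
movel([645,-15,30],max_speed=120)
print(movel([645,-15,10],max_speed=30,guard=6),read_state()["eef_pos"],read_state()["ft_force"])
open_gripper(); movel([645,-15,150],max_speed=150); s=read_state(); print(s["time"],s["finger_gap"],s["ft_force"])
movep([560,-190,330],R(np.pi/2)); a=snap("wrist","p1"); b=snap("scene","sc1"); print(read_state()["time"])
cv2.imwrite("pics/p1b.png",np.vstack([a["image"][:,:],]))
```

```text
[-0.01656687  0.64186134 -0.07941725  1.61261851  0.06118279  0.88954232
  1.4520097 ]
8.45 46.828399957236755 [-1.14650328  0.9804375  -7.22918743]
True [644.69454971 -15.12140595  12.00754038] [-2.06114246  0.09737796  9.58881462]
11.725 85.21691887615535 [ 0.59198863 -0.13170482  0.32113076]
12.8583
```

View pics/p1b.png

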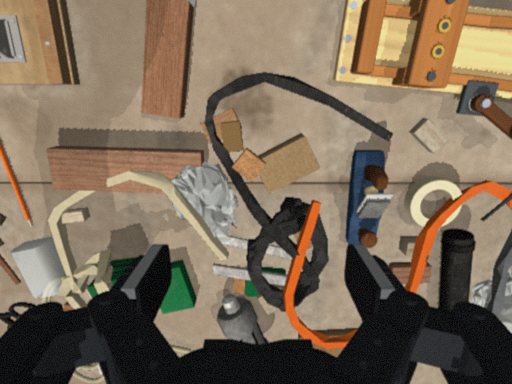

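The plane stands upright at (370,200) in the clear patch, with the tape untouched at (437,203). The short board is at (167,55), cut off at the top edge, so I look again from above it.

Run:
```python
from fit import *
W=cloud(dict(np.load("pics/p1.npz"))).reshape(-1,3)
movep([400,-290,250],R(np.pi/2)); snap("wrist","s1"); print(read_state()["time"])
for t in("p1","s1"):
    c=dict(np.load(f"pics/{t}.npz")); W=cloud(c).reshape(-1,3); I=c["image"].reshape(-1,3).astype(int)
    red=(I[:,2]>I[:,0]*1.4)
    m=(W[:,0]>340)&(W[:,0]<545)&(W[:,1]>-375)&(W[:,1]<-265)&(W[:,2]>26)&(W[:,2]<36)
    S=W[m]; print(t,best(S),np.median(S[:,2]),len(S))
    m=(W[:,0]>330)&(W[:,0]<545)&(W[:,1]>-400)&(W[:,1]<-240)&(W[:,2]>6); S=W[m]; print(S.min(0),S.max(0))
cv2.imwrite("pics/s1b.png",c["image"])
```

```text
13.7417
p1 (array([ 437.9760874, -314.2317227]), np.float64(-0.15679632679489527), np.float64(145.86821976925506), np.float64(54.282685777670906)) 30.186993354927097 4809
[ 366.21496736 -353.49715958    6.15406773] [ 544.97594299 -240.01834948  394.42476752]
s1 (array([ 436.41661892, -314.47087678]), np.float64(2.9860000000000024), np.float64(147.7513628268204), np.float64(54.0605588813867)) 30.268258174826883 4915
[ 358.77097112 -363.25402195    6.06724979] [ 544.96036101 -240.0074319   346.19564282]
```

View pics/s1b.png

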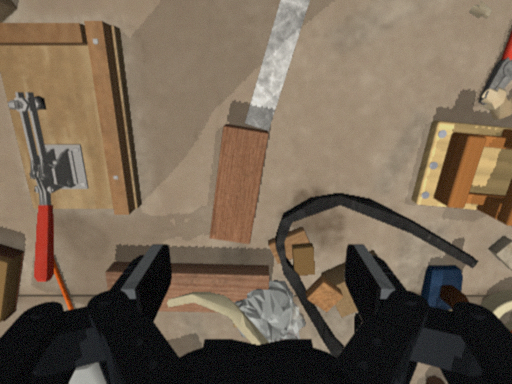

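The short board lies at (240,183). Its fit is centre (436.5,-314.4), axis -8.9°, top 30 mm. The bench around it is free, so I grip it at mid-length.

Run:
```python
from fit import *
Rg=R(np.radians(81.1)); x,y=436.5,-314.4
movep([x,y,90],Rg)
print(movel([x,y,12.5],max_speed=80,guard=12),read_state()["eef_pos"])
clamp(); s=read_state(); print(s["time"],s["finger_gap"],s["ft_force"])
assert 48<s["finger_gap"]<60
movel([x,y,150],max_speed=130)
p=toW([-115,0,150]); Rj=R(np.radians(-5.2))
movep(p,Rj); s=read_state(); print(s["time"],s["finger_gap"],s["eef_pos"])
movel([p[0],p[1],90],max_speed=100)
c=snap("wrist","held2"); cv2.imwrite("pics/held2b.png",c["image"])
t=snap("top","top2"); print(read_state()["time"],read_state()["eef_pos"],p)
```

```text
False [ 436.75528321 -314.59101962   12.92466041]
15.975 53.51331250885099 [-2.23066089  0.80864487 10.37510545]
19.2667 53.64166473078541 [431.16269878 171.44404822 149.97637051]
20.1167 [431.28730555 172.03757803  90.57263866] [430.92274672 171.92670584 150.        ]
```

View pics/held2b.png

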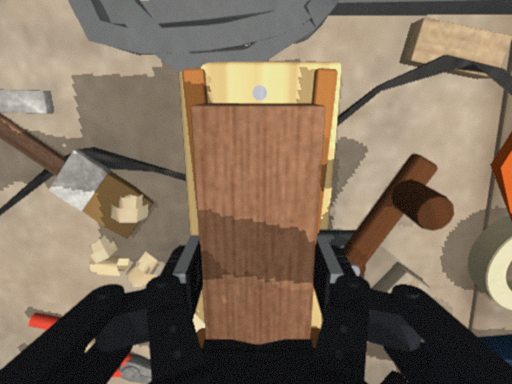

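The board is held square, centred above the channel between the strips, with its tail edge at row 104. I check this numerically and then lower it.

Run:
```python
from fit import *
J=toJ(cloud(dict(np.load("pics/held2.npz"))).reshape(-1,3)); J=J[~np.isnan(J).any(1)]
B=J[(J[:,2]>98)&(J[:,2]<116)&(abs(J[:,1])<45)&(J[:,0]<-118)]
print("top z",np.median(B[:,2]))
for x in (-185,-175,-165,-155,-145,-135):
    s=B[abs(B[:,0]-x)<5]; T=J[(abs(J[:,0]-x)<5)&(J[:,2]>10)&(J[:,2]<33)&(abs(J[:,1])<60)]
    print(x,len(s),np.percentile(s[:,1],[1,99]) if len(s)>5 else "", np.percentile(T[:,1],[1,99]) if len(T)>5 else "")
print(B[:,0].min())
```

```text
top z 107.44461605484989
-185 3147 [-27.55839092  25.7220584 ] [-53.78712536  54.5811676 ]
-175 3125 [-27.7210409   25.77624289] [-54.33919638  59.55323218]
-165 2893 [-27.65804277  25.76695907] [-54.49544923  54.60202632]
-155 2721 [-27.61059326  25.78183047] [-54.57986623  54.53418509]
-145 2527 [-27.7769489   25.74684151] [-54.49539829  54.64003606]
-135 2380 [-27.69640477  25.67746324] [-54.34414933  54.60141329]
-189.2079806655852
```

Run:
```python
from fit import *
p=toW([-115,0.9,0])
movel([p[0],p[1],50],max_speed=80)
g=movel([p[0],p[1],29.5],max_speed=25,guard=5); s=read_state(); print(g,s["eef_pos"],s["ft_force"],s["time"])
if s["eef_pos"][2]<34:
    open_gripper(); wait(.2); movel([p[0],p[1],110],max_speed=120)
    c=snap("wrist","laid"); J=toJ(cloud(c).reshape(-1,3)); J=J[~np.isnan(J).any(1)]
    B=J[(J[:,2]>42)&(J[:,2]<54)&(abs(J[:,1])<34)&(J[:,0]<-5)]
    print("top z",np.percentile(B[:,2],[5,50,95]),best(B)); print(read_state()["time"])
```

```text
True [431.68454219 171.78402419  31.08963261] [-2.397549   -0.51596694 12.4599649 ] 21.4833
top z [47.16982207 48.21373714 49.25838591] (array([-114.8657898 ,   -0.63512926]), np.float64(-0.002796326794895179), np.float64(146.9909124807719), np.float64(53.92578182794538))
22.9667
```

Run:
```python
from fit import *
for t in("laid","w0"):
    J=toJ(cloud(dict(np.load(f"pics/{t}.npz"))).reshape(-1,3)); J=J[~np.isnan(J).any(1)]
    for x in range(-195,-300,-10):
        s=J[(abs(J[:,0]-x)<5)&(abs(J[:,1])<30)]; print(t,x,np.round(np.percentile(s[:,2],[50,99])) if len(s)>5 else None)
```

```text
laid -195 [18. 20.]
laid -205 [18. 20.]
laid -215 [16. 19.]
laid -225 [12. 20.]
laid -235 [14. 20.]
laid -245 [13. 16.]
laid -255 [12. 15.]
laid -265 None
laid -275 None
laid -285 None
laid -295 None
w0 -195 [19. 21.]
w0 -205 [19. 20.]
w0 -215 [15. 20.]
w0 -225 [12. 21.]
w0 -235 [15. 21.]
w0 -245 [13. 16.]
w0 -255 [12. 15.]
w0 -265 [ 1. 10.]
w0 -275 [1. 3.]
w0 -285 [1. 2.]
w0 -295 None
```

Run:
```python
from fit import *
P=lambda x,z,y=-.3:toW([x,y,z])
movel(P(-225,110),max_speed=250); clamp()
print(movel(P(-225,30),max_speed=130,guard=12))
g=movel(P(-90,30),max_speed=70,guard=10); s=read_state(); print(g,toJ(s["eef_pos"]),s["ft_force"],s["time"],s["finger_gap"])
g=movel(P(-62,30),max_speed=20,guard=10); s=read_state(); print(g,toJ(s["eef_pos"]),s["ft_force"],s["time"])
```

```text
False
False [-90.20039692  -0.33221588  29.97394883] [-0.42579672  0.46838182  0.24088246] 27.1667 -0.2827528201084635
True [-6.93322551e+01  6.45418123e-02  3.00285876e+01] [0.61372753 2.29120255 2.30980881] 28.1583
```

Run:
```python
from fit import *
P=lambda x,y,z:toW([x,y,z])
movel(P(-85,0,30)); movel(P(-60,30,190),max_speed=250)
c=snap("wrist","home"); J=toJ(cloud(c).reshape(-1,3)); J=J[~np.isnan(J).any(1)]
B=J[(J[:,2]>42)&(J[:,2]<52)&(abs(J[:,1])<29)&(J[:,0]<-3)&(J[:,0]>-100)]
print("tail",np.percentile(B[:,0],[0.5,1,2]),"y",np.percentile(B[:,1],[1,99]),np.median(B[:,2]))
for x in(-50,-40,-30,-20,-10): s=B[abs(B[:,0]-x)<5]; print(x,np.percentile(s[:,1],[1,99]) if len(s)>5 else 0)
S=J[(J[:,2]>45)&(J[:,2]<56)&(abs(J[:,1])<40)&(J[:,0]>60)&(J[:,0]<115)]; print("stop face",np.percentile(S[:,0],[1,99]) if len(S)>5 else None)
E_=J[(J[:,2]>42)&(J[:,2]<52)&(abs(J[:,1])<25)&(J[:,0]>55)&(J[:,0]<130)]; print(np.histogram(E_[:,0],bins=np.arange(55,115,5)))
K=J[(J[:,2]>70)&(J[:,2]<85)&(J[:,0]<-90)&(J[:,1]>70)&(J[:,1]<130)&(J[:,0]>-160)]; k=np.median(K,0);print("knob",k,len(K),"q",np.arctan2(-(k[0]+73),-(k[1]-66)))
print(read_state()["time"]); cv2.imwrite("pics/home.png",c["image"])
```

```text
tail [-59.43754294 -59.34051663 -59.2037539 ] y [-26.76685106  27.16509323] 48.19204484511366
-50 [-26.6965557   27.16670095]
-40 [-26.66551546  27.16488183]
-30 [-26.69608322  27.1654434 ]
-20 [-26.78610553  27.16257986]
-10 [-26.72521974  27.16265584]
stop face [ 96.97406972 111.27722887]
(array([0, 0, 0, 0, 0, 0, 0, 0, 3, 1, 3]), array([ 55,  60,  65,  70,  75,  80,  85,  90,  95, 100, 105, 110]))
knob [-130.23981391   96.95220476   77.96101029] 592 q 2.0665070470173963
29.275
```

View pics/home.png

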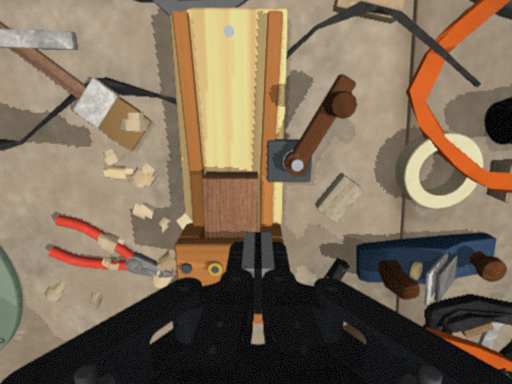

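The board is home: the picture shows its tail at (231,175) just short of the bridge, measured at jig x = -59.4 and square in the channel. The latch knob is at (343,103), q about 2.07. I push the knob round with the closed fingers.

Run:
```python
from fit import *
A=lambda q,z:toW([-73-66*np.sin(q),66-66*np.cos(q),z])
movel(A(2.75,110),max_speed=250); print(movel(A(2.75,52),guard=10))
for q in np.arange(2.55,0.2,-0.2):
    q=max(q,.2); g=movel(A(q,52),max_speed=70,guard=10 )
    if g: break
s=read_state(); j=toJ(s["eef_pos"]); print(q,g,j,"ang",np.arctan2(-(j[0]+73),-(j[1]-66)),s["ft_force"],s["time"])
```

```text
False
0.34999999999999787 False [-95.14289294   3.85786394  52.04550919] ang 0.34229978845205333 [-0.68487281  0.19767009  0.15909867] 34.5833
```

Run:
```python
from fit import *
A=lambda q,z:toW([-73-66*np.sin(q),66-66*np.cos(q),z])
g=movel(A(.15,52),max_speed=20,guard=8); s=read_state(); j=toJ(s["eef_pos"]); print(g,j,"ang",np.arctan2(-(j[0]+73),-(j[1]-66)),s["ft_force"],s["time"])
movel(toW([-125,0,60])); movel(toW([-125,0,220]),max_speed=250)
c=snap("wrist","end"); J=toJ(cloud(c).reshape(-1,3)); J=J[~np.isnan(J).any(1)]
K=J[(J[:,2]>72)&(J[:,2]<85)&(J[:,0]<-40)&(J[:,1]>-30)&(J[:,1]<60)&(J[:,0]>-110)]; k=np.median(K,0);print("knob",k,len(K),"q",np.arctan2(-(k[0]+73),-(k[1]-66)))
B=J[(J[:,2]>45)&(J[:,2]<52)&(abs(J[:,1])<29)&(J[:,0]<-3)&(J[:,0]>-100)]
print("tail",np.percentile(B[:,0],[1,5]),np.percentile(B[:,1],[1,99]))
cv2.imwrite("pics/end.png",c["image"])
movep([520,-100,330],R(np.pi/2)); c=snap("wrist","end2"); W=cloud(c).reshape(-1,3)
P=W[(abs(W[:,0]-645)<95)&(abs(W[:,1]+15)<45)&(W[:,2]>8)]; print("plane",best(P),np.percentile(P[:,2],99.5))
cv2.imwrite("pics/end2.png",c["image"]); print(read_state()["time"])
```

```text
True [-93.21591468   3.44339838  51.98697772] ang 0.31256856754103385 [ 1.90616494  3.25141727 -0.16866869] 34.9333
knob [-75.1622085   -0.29586613  77.79040975] 294 q 0.032602972990222266
tail [-82.9799779  -81.24684346] [-26.66673593  27.26499151]
plane (array([640.82650342, -14.51486433]), np.float64(0.017203673205104856), np.float64(152.09101887591953), np.float64(46.64133371053969)) 73.13384420178542
38.1667
```

View pics/end.png

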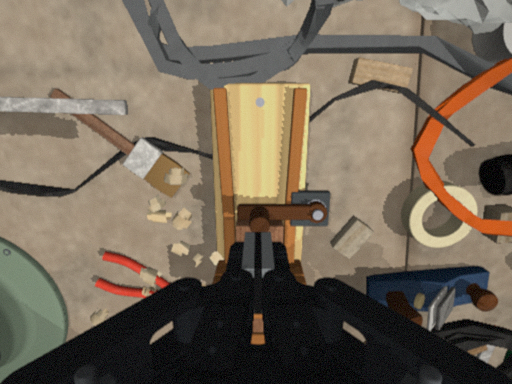

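View pics/end2.png

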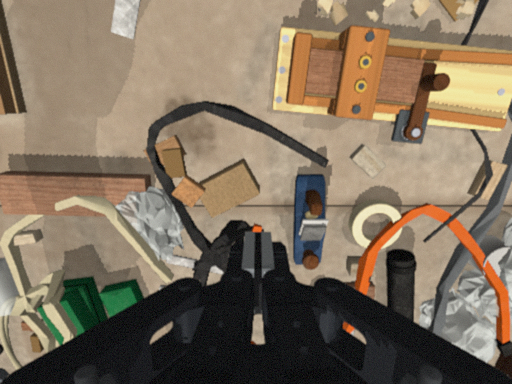

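The latch lies straight across the channel at (285,214), q about 0.03. The second view shows the board's nose meeting the stop at (310,72), the plane standing at (311,220), and the long board and tape in place. I'm handing it in.

```bash
python3 -c "
from h import *
print(finish_job(),read_state()['time'])"
```

```text
the job is handed in; nothing more can be done
the job is handed in; nothing more can be done
```

I handed the job in after about 38 s of robot time, inside the 69 s limit; the system gave no verdict.

**What I did:**
- I lifted the plane out of the channel and stood it on its sole at about (641, -15).
- I gripped the short board at mid-length and laid it flat in the channel at jig x = -115.
- I pushed it with the closed fingers until the force guard tripped at the end stop.
- I swung the latch shut by pushing its knob round.

**Last checks:**
- **Board:** its tail was at jig x = -59.4, where fully home is -60, and it was within 0.5 mm of the channel's middle and flat. I took this before closing the latch.
- **Latch:** it measured about 0.03 rad, after meeting its limit with roughly 8 N.
- **Plane:** it stands upright, with its top at 73 mm.
- **Other items:** the tape and long board look unmoved in the last picture. The screw tin was never approached, and I did not measure any of the three.
- **One bad reading:** the repeat tail measurement after closing the latch gave -83 mm. The search window there takes in the shut latch and its knob, so I disregarded it. The last picture shows the board's nose still against the stop.

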